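# Take the socket caddy off the safety peg

## Task

Take the orange socket caddy off the peg: its red sprung keeper must be pressed down and kept down while you slide the caddy out over it. Do not force anything. Then gently stand the caddy upright in the middle of the black mat, let go, and leave the other things on the bench where they are.

Things in the scene. Friction and masses are not known exactly. Their poses are not given: they have to be found in the camera images.
- hook_stand: Fixed steel stand: base 110 x 100 x 12 mm, one post (18 x 30 mm, 171 mm high) carrying a steel peg that points along the stand's -x axis. Origin: underside of the base, below the peg's root.
- peg_root (a point): Root of the peg, on its centre line, 165 mm above the stand's origin. The peg, 12 x 12 mm, runs out along the stand's -x and leans up to its tip by 0.03 to 0.08 rad about this point. Its outer part with the keeper telescopes and is clamped: the tip is 127 to 157 mm out. Lean and length differ each time and are not measured: feel or see them. Load peg and keeper with at most 30 N.
- keeper (a joint): Red flap 10 mm wide, 4 mm thick, 44 mm long on the peg's outer part. Pinned 6 mm from the tip; its free end points to the post and stands 15 mm over the peg's top, 47 mm from the tip, so 80 to 110 mm out from the root. Rad: 0 = sprung up, 0.38 = flush with the peg's top. The end swings 3 mm nearer the post as it goes down. At the end it takes 2 to 5.5 N; at half length twice that.
- caddy: Loose socket caddy, 0.19 to 0.33 kg, hanging on the peg 50 to 60 mm out from the root. Origin: centre of the underside of its black base (56 mm in x, 84 mm in y, 14 mm high; sockets on it up to z = 40 mm). z is up. An orange plate stands on it at x = 0: 8 mm thick (x), 50 mm wide (y), top at z = 132 mm. The peg passes along x through its slot.
- caddy_slot_top (a point): Middle of the slot's upper edge (z = 97 mm in the caddy), which rests on the peg. The slot is 22 mm wide and 17 mm high (z 80 to 97 mm). Its upper edge is rounded with 4 mm radius: it rides over a keeper end up to about 2 mm too high, not more.
- caddy_tab (a point): Middle of the solid tab above the slot (z 97 to 132 mm), here at z = 116 mm; gripped across its 8 mm, along the peg. When the plate is 3 to 6 mm from the keeper's free end (the caddy slides along the peg easily until it touches and jams), fingertips lowered onto the peg on both sides of the tab hold the keeper down; with a larger gap it springs up before the fingers.
- mat: Fixed black rubber mat on the bench, 170 x 170 x 4 mm. Origin: centre of its underside; its top is at z = 4 mm.
- tape_measure: Bystander: yellow tape measure, 39 x 69 x 64 mm. Origin: centre of the underside.
- battery_a: Bystander: black battery pack, 111 x 69 x 50 mm. Origin: centre of the underside.
- screwdriver_yellow: Bystander: yellow-handled screwdriver lying along its y axis, 34 x 188 x 32 mm. Origin: centre of the underside.

How it is judged:
By the outcome, as a careful person would: the job done as asked, in the order asked, and still so for the second after the job is handed in, with the robot touching nothing.
It also fails if it takes over 72 s, if anything falls off the work surface, if the arm or the gripper's body presses on something with over 40 N, if the wrist force passes 120 N, or if a joint passes its speed limit or range.

## Robot

A 6-joint arm with a two-finger parallel gripper is mounted at the origin on a cart in front of the work surface, level with it; the furniture and walls round the work are solid. World frame = base frame: x ahead of the robot, y to its left, z up, the work surface at z = 0. Lengths are in m, angles in rad, forces in N, time in s.
With the tool pointing down it reaches from about 0.25 to 0.775 m from the base axis. Payload 4 kg.
Tool frame: the origin (TCP) lies at the very end of the fingers, on their centre line; the grasp point (between the pads) lies 19 mm behind it (robot.hold_point_z is the distance from the TCP to the grasp point, in m); z points along the fingers, y is the line along which they close (so a half turn about z gives the same grasp; the last joint's range is limited). The gripper opens to 94 mm and grips with 3 to 60 N. Pads are 16 mm wide; open, the fingers measure 119 mm over their backs; the gripper's body (75 mm by 177 mm) begins 78 mm behind the grasp point.
Start: joints at [-1.445, 0.087, 1.371, -0, 1.684, -0.103], TCP at [0.125, -0.536, 0.206] pointing down, gripper open.
Joint ranges: [-3.1, 3.1], [-0.76, 2.03], [0.27, 2.55], [-1.08, 4.22], [0.17, 2.65], [-2.57, 2.57]. Speed limits (rad/s): [2.79, 2.79, 3.14, 3.14, 3.14, 3.14].

## Interface

Orientations are given as [roll, pitch, yaw] about the fixed x, y, z axes, in that order (R = Rz(yaw) Ry(pitch) Rx(roll)).
In Python, from bench import robot gives the robot as it stands.
- The arm moves only by the tool carry_out, never from a script. Its argument "steps" is a list of rows, each a list of 3 entries, a list of its own where there are three numbers: the shift along the tool's x, y, z in m, then the turn about the tool's z in units of 10 degrees (1.0 is 10 degrees), then the closure, from -1 (fully open) to 1 (shut). In form: [[[tx, ty, tz], roll, jaw], ...]. A call has 1 to 10 rows; each row is the pose to reach, as a shift and turn from the pose commanded when the call began, along the tool's axes at that moment; what a row does not reach only later rows make up. A row lasts 1/8 s, in which the tool goes at most 62.5 mm and 10.7 degrees, less where a joint would pass 70% of its speed; a pose out of reach is approached as far as the arm can. A call with a gripper value outside its range is refused whole. The fingers move at their own pace and stop on an object; the grip force is fixed at half the most. Time passes only in rows, so rows that repeat a pose let the fingers close. It gives the time, the measured TCP pose, the force, the opening and the grip force at its end, in the units of the state.
- robot.get_obs(): the state, without advancing time (a new reading comes with each control period).
- robot.snapshot(name): name is "scene" or "top" or "wrist"; returns a dict with "image" (384x512x3 uint8, red, green, blue), "z_map" (384x512 float32, m along the optical axis (not along the pixel's ray), 0 where there is no reading), "mtx" (3x3 intrinsics, pixels), "R" (3x3) and "t" (3): a world point X has camera coordinates R X + t. Camera axes: x right, y down, z forward; pixel columns grow to the right and rows downward; lengths in m; the calibration is good to about 2 mm. The wrist camera is an equidistant fisheye: a pixel r from the principal point sees the ray r / f radians off the axis. A picture is of the moment at which its call begins.
- robot.close_job(): hands the job in; it is judged then, once.
The state is a dict: "time": time; "joint_positions": joint angles; "qvel": joint speeds; "joint_torque": joint torques, N m; "tool_pos": TCP position; "ee_rot": TCP orientation; "wrist_force": force on the tool from outside, world axes, zero at the start; "wrist_torque": the same for the moment, N m; "width": finger opening in m; "finger_force": force on a finger pad.
Only numpy, scipy, OpenCV 4.12 (cv2) and the standard library are available. Lean on these libraries where they do the work, as an engineer would, in place of code of your own. Each camera call takes 0.05 s, during which the arm holds its last target. There are 200 camera calls.

## Working session

There is one attempt and no reset: what is moved stays moved. The work goes in short steps, Python scripts to look and compute and a tool call to move; the robot and the scene stay as the last step left them, time stands still between calls to the robot, and variables do not carry over. Pictures are saved under pics/ and viewed, at most 11 in all, crops included, and the job is handed in when it is done.

Besides the shell and the picture viewer there is one more tool, called after "Call:" as name(argument=value, ...), one argument or row to a line, values as JSON. carry_out: Moves the arm, as the interface text tells. Its arguments: {"type":"object","properties":{"steps":{"type":"array","items":{"type":"array"}}},"required":["steps"]}

```bash
mkdir -p pics; cat > h.py <<'E'
import numpy as np, cv2
from bench import robot
def snap(n):
    s=robot.snapshot(n); np.savez('last_%s.npz'%n,**s); return s
def cloud(s):
    z=s['z_map']; v,u=np.indices(z.shape); K=s['mtx']
    p=np.stack([(u-K[0,2])/K[0,0]*z,(v-K[1,2])/K[1,1]*z,z],-1)
    w=(p-s['t'])@s['R']; w[z==0]=np.nan; return w
E
python3 - <<'E'
from h import *
for n in ('scene','top'):
    s=snap(n); cv2.imwrite('pics/%s0.png'%n,s['image'][:,:,::-1]); print(n,s['mtx'].round(1).tolist(),s['R'].round(3).tolist(),s['t'].round(3))
o=robot.get_obs(); print({k:np.round(v,3) for k,v in o.items()})
E
```

```text
scene [[462.2, 0.0, 242.7], [0.0, 462.2, 192.6], [0.0, 0.0, 1.0]] [[0.784, -0.621, 0.005], [-0.237, -0.306, -0.922], [0.574, 0.722, -0.387]] [-0.577  0.215  1.229]
top [[370.1, 0.0, 259.7], [0.0, 370.1, 195.4], [0.0, 0.0, 1.0]] [[0.111, -0.994, -0.001], [-0.972, -0.108, -0.208], [0.207, 0.024, -0.978]] [-0.257  0.568  0.976]
{'time': np.float64(0.1), 'joint_positions': array([-1.445,  0.088,  1.372,  0.   ,  1.684, -0.103]), 'qvel': array([ 0.   , -0.003, -0.004, -0.   , -0.001, -0.001]), 'joint_torque': array([ 2.0000e-03, -3.4125e+01, -3.0330e+01,  7.2000e-02,  3.0000e-02,
       -0.0000e+00]), 'tool_pos': array([ 0.125, -0.535,  0.204]), 'ee_rot': array([-3.14 , -0.   ,  0.229]), 'wrist_force': array([ 0.354,  0.907, -0.512]), 'wrist_torque': array([-0.079,  0.084, -0.082]), 'finger_force': np.float64(0.0), 'width': np.float64(0.094)}
```

View pics/scene0.png

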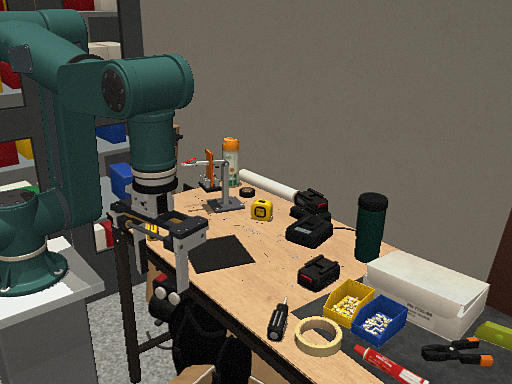

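View pics/top0.png

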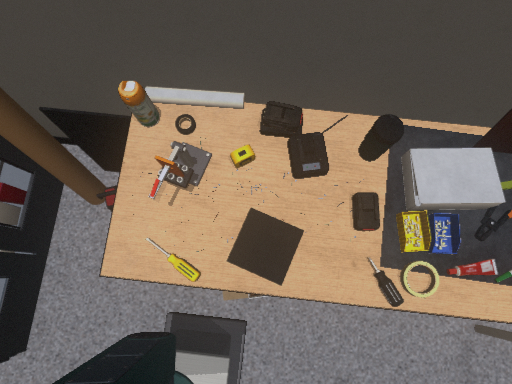

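The top view shows the stand at about (190,165), with the peg running to its red keeper at (157,188). The orange tab is at (168,162) and the mat centre at (265,245). The scene view shows the peg at (205,162).

```bash
python3 - <<'E'
from h import *
for n,box in (('top',(120,130,230,215)),('scene',(165,135,245,220))):
    s=dict(np.load('last_%s.npz'%n)); w=cloud(s); hsv=cv2.cvtColor(s['image'],cv2.COLOR_RGB2HSV).astype(int)
    H,S,V=[hsv[...,i] for i in range(3)]
    m=np.zeros(H.shape,bool); m[box[1]:box[3],box[0]:box[2]]=1
    for name,mm in (('red',((H<5)|(H>174))&(S>150)&(V>80)),('orange',(H>=6)&(H<18)&(S>170)&(V>80)&(w[...,2]>.08)),('peg',(S<60)&(w[...,2]>.12)&(w[...,2]<.2))):
        q=mm&m; P=w[q]; P=P[~np.isnan(P[:,0])]
        if len(P): 
            c=np.median(P,0); print(n,name,len(P),c.round(3),P.min(0).round(3),P.max(0).round(3))
            d=np.linalg.svd(P[:,:2]-P[:,:2].mean(0))[2][0]; print('  dir',d.round(3)); t=(P[:,:2]-P[:,:2].mean(0))@d; print('  mean',P.mean(0).round(4),'ext',t.min().round(3),t.max().round(3),'slope',np.polyfit(t,P[:,2],1).round(3))
s=dict(np.load('last_top.npz')); w=cloud(s); im=s['image'].astype(int)
m=(im.max(2)<60).astype(np.uint8); m[:205]=0;m[290:]=0;m[:,:220]=0;m[:,310:]=0
c=max(cv2.findContours(m,0,1)[0],key=cv2.contourArea); r=cv2.minAreaRect(c); print(r)
K=s['mtx']
def onplane(u,v,z):
    d=s['R'].T@np.array([(u-K[0,2])/K[0,0],(v-K[1,2])/K[1,1],1]); C=-s['R'].T@s['t']; return C+d*(z-C[2])/d[2]
print('mat',onplane(*r[0],.004), [onplane(*p,.004).round(3).tolist() for p in cv2.boxPoints(r)])
# stand base
m=(np.abs(w[...,2]-.012)<.006); 
for n,z in (('top',s),('scene',dict(np.load('last_scene.npz')))):
    b=(135,130,220,205) if n=='top' else (165,130,260,225)
    cv2.imwrite('pics/c_%s.png'%n,cv2.resize(z['image'][b[1]:b[3],b[0]:b[2],::-1],None,fx=6,fy=6,interpolation=2))
a=cv2.imread('pics/c_top.png');b=cv2.imread('pics/c_scene.png');h=max(a.shape[0],b.shape[0])
o=np.hstack([cv2.copyMakeBorder(i,0,h-i.shape[0],0,0,0) for i in(a,b)]);o=cv2.resize(o,None,fx=800/o.shape[1],fy=800/o.shape[1]);cv2.imwrite('pics/c1.png',o);print(o.shape)
E
```

```text
top red 58 [0.558 0.065 0.184] [0.537 0.056 0.177] [0.578 0.072 0.193]
  dir [-0.962  0.273]
  mean [0.5581 0.0645 0.1848] ext -0.021 0.021 slope [-0.325  0.185]
top orange 68 [0.623 0.043 0.208] [0.615 0.021 0.156] [0.631 0.069 0.211]
  dir [0.257 0.967]
  mean [0.6231 0.0442 0.2053] ext -0.023 0.026 slope [0.058 0.205]
top peg 348 [0.65 0.04 0.17] [0.533 0.009 0.12 ] [0.69  0.079 0.181]
  dir [-0.954  0.3  ]
  mean [0.6349 0.0402 0.1668] ext -0.054 0.106 slope [0.103 0.167]
scene red 23 [0.558 0.061 0.186] [0.541 0.05  0.179] [0.58  0.074 0.192]
  dir [-0.962  0.273]
  mean [0.5589 0.0609 0.1859] ext -0.019 0.019 slope [-0.316  0.186]
scene orange 352 [0.628 0.064 0.167] [0.61  0.012 0.082] [0.839 0.199 0.211]
  dir [-0.825 -0.566]
  mean [0.7092 0.0953 0.1638] ext -0.162 0.129 slope [-0.054  0.164]
scene peg 486 [0.68  0.063 0.146] [0.532 0.005 0.12 ] [0.938 0.45  0.18 ]
  dir [-0.746 -0.666]
  mean [0.7483 0.1322 0.1488] ext -0.347 0.207 slope [0.058 0.149]
((266.3118591308594, 260.8891906738281), (37.5492057800293, 30.154239654541016), 21.037511825561523)
mat [ 0.41776485 -0.23070581  0.004     ] [[0.39, -0.168, 0.004], [0.473, -0.19, 0.004], [0.446, -0.294, 0.004], [0.364, -0.271, 0.004]]
(422, 800, 3)
```

View pics/c1.png

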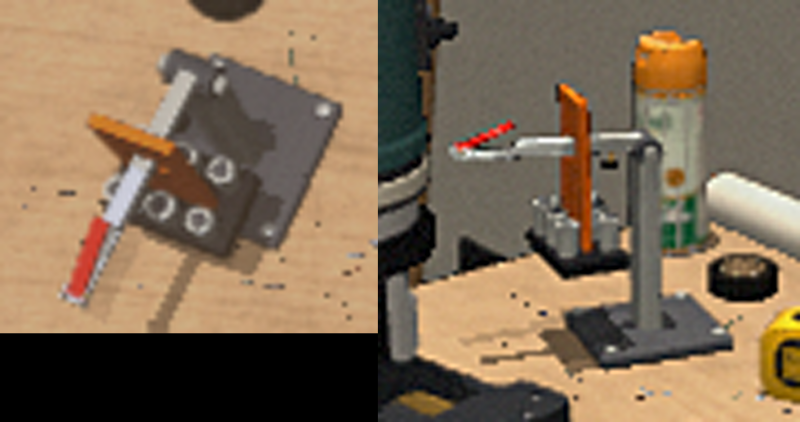

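```bash
cat > mat.py <<'E'
from h import *
s=dict(np.load('last_top.npz')); w=cloud(s); im=s['image']; K=s['mtx']
def onplane(u,v,z):
    d=s['R'].T@np.array([(u-K[0,2])/K[0,0],(v-K[1,2])/K[1,1],1]); C=-s['R'].T@s['t']; return C+d*(z-C[2])/d[2]
hsv=cv2.cvtColor(im,cv2.COLOR_RGB2HSV); m=((hsv[...,2]<95)&(hsv[...,1]<110)).astype(np.uint8); b=np.zeros_like(m); b[203:290,222:310]=1
m=cv2.morphologyEx(m*b,cv2.MORPH_OPEN,np.ones((5,5)))
c=max(cv2.findContours(m,0,1)[0],key=cv2.contourArea)
P=np.array([onplane(*p[0],.004)[:2] for p in c],np.float32); r=cv2.minAreaRect(P); print('mat',r)
h=w[...,2]; H=hsv[...,0].astype(int)
# plate top face, peg top line
q=(H>=6)&(H<18)&(hsv[...,1]>150)&(h>.2); P=w[q]; print('tabtop',len(P),P.mean(0),P.min(0),P.max(0))
q=np.zeros(h.shape,bool); q[135:205,140:200]=1; q&=(hsv[...,1]<60)&(h>.16)&(h<.185); P=w[q]
d=np.array([.963,-.27]); v=cv2.fitLine(P[:,:2].astype(np.float32),cv2.DIST_HUBER,0,.01,.01).ravel(); d=v[:2]*np.sign(v[0]); print('pegdir',d,v[2:],np.degrees(np.arctan2(d[1],d[0])),len(P))
n=np.array([-d[1],d[0]]); t=(P[:,:2]-v[2:])@d; print('t',t.min(),t.max(),'slope',np.polyfit(t,P[:,2],1))
q=np.zeros(h.shape,bool); q[135:205,140:200]=1; q&=((H<5)|(H>174))&(hsv[...,1]>130); P=w[q]; print('red t',np.sort((P[:,:2]-v[2:])@d)[[0,1,-3,-2,-1]], 'off',((P[:,:2]-v[2:])@n).mean(),'z',P[:,2].max())
q=(H>=6)&(H<18)&(hsv[...,1]>150)&(h>.2); P=w[q];print('tab t',((P[:,:2]-v[2:])@d).mean(),'off',((P[:,:2]-v[2:])@n).mean())
E
python3 mat.py
```

```text
mat ((0.46148693561553955, -0.2233637124300003), (0.16802553832530975, 0.16846983134746552), 72.78205108642578)
tabtop 76 [0.62292989 0.0445594  0.20719418] [0.61421626 0.02095696 0.20019124] [0.63149636 0.06914564 0.21109786]
pegdir [ 0.9598929 -0.2803668] [0.6312536  0.04219958] -16.282097 309
t -0.10217410447842369 0.057460569943122 slope [-0.04895975  0.17076141]
red t [-0.09778186 -0.09743244 -0.0573765  -0.05677736 -0.05574469] off 0.0009703146464220824 z 0.19319978829627835
tab t -0.008651484010600551 off -6.85201741106408e-05
```

Call:
carry_out(
  steps=[
    [[0,0,-0.06],0,-1],
    [[0.05,-0.035,-0.08],-0.7,-1],
    [[0.1,-0.07,-0.08],-1.4,-1],
    [[0.15,-0.11,-0.08],-2.1,-1],
    [[0.2,-0.145,-0.08],-2.8,-1],
    [[0.25,-0.18,-0.08],-3.5,-1],
    [[0.3,-0.22,-0.08],-4.2,-1],
    [[0.35,-0.255,-0.08],-4.9,-1],
    [[0.4,-0.29,-0.08],-5.5,-1],
    [[0.44,-0.32,-0.08],-6.1,-1],
  ],
)

```text
time: 1.35
tool_pos: [0.4817, -0.1221, 0.2849]
ee_rot: [-3.141, -0.0, 1.298]
wrist_force: [-0.3, -0.9, -0.6]
width: 0.0943
finger_force: 0.0
```

```bash
python3 - <<'E'
from h import *
o=robot.get_obs(); print({k:np.round(o[k],4) for k in ('time','tool_pos','ee_rot','joint_positions','wrist_force','width')})
T=np.array([.6229,.0446]); p,y=o['tool_pos'],o['ee_rot'][2]; d=T-p[:2]; print('tx,ty',d@[np.cos(y),np.sin(y)],d@[np.sin(y),-np.cos(y)],'roll',-(74-np.degrees(y))/10)
E
```

```text
{'time': np.float64(1.35), 'tool_pos': array([ 0.4817, -0.1221,  0.2849]), 'ee_rot': array([-3.1408, -0.    ,  1.2982]), 'joint_positions': array([-3.6230e-01, -3.2800e-02,  1.3378e+00, -1.0000e-04,  1.8374e+00,
       -8.9800e-02]), 'wrist_force': array([-0.2675, -0.9258, -0.636 ]), 'width': np.float64(0.0943)}
tx,ty 0.19854492791278033 0.0911287066055013 roll 0.038423233916672926
```

Call:
carry_out(
  steps=[
    [[0.05,0.023,0],0.04,0.3],
    [[0.1,0.046,0],0.04,0.3],
    [[0.15,0.069,0],0.04,0.3],
    [[0.185,0.085,0.0],0.04,0.3],
    [[0.1985,0.091,0.02],0.04,0.3],
    [[0.1985,0.091,0.02],0.04,0.3],
    [[0.1985,0.091,0.02],0.04,0.3],
  ],
)

```text
time: 2.22
tool_pos: [0.6217, 0.0405, 0.2651]
ee_rot: [-3.14, 0.001, 1.285]
wrist_force: [-0.0, -1.6, 0.1]
width: 0.0331
finger_force: 0.0
```

```bash
python3 - <<'E'
from h import *
o=robot.get_obs(); print({k:np.round(o[k],4) for k in ('time','tool_pos','ee_rot','wrist_force','width')})
s=snap('wrist'); print(s['mtx'].round(1).tolist(),s['R'].round(3).tolist(),s['t'].round(3))
a=cv2.resize(s['image'],None,fx=1.5,fy=1.5)[:,:,::-1]
cv2.imwrite('pics/w1.png',a)
E
```

```text
{'time': np.float64(2.225), 'tool_pos': array([0.6217, 0.0405, 0.2651]), 'ee_rot': array([-3.1404e+00,  1.0000e-03,  1.2850e+00]), 'wrist_force': array([-0.0297, -1.5504,  0.0697]), 'width': np.float64(0.0331)}
[[297.3, 0.0, 255.4], [0.0, 297.3, 188.9], [0.0, 0.0, 1.0]] [[0.96, -0.281, -0.001], [-0.27, -0.923, 0.275], [-0.079, -0.264, -0.961]] [-0.586  0.159  0.507]
```

View pics/w1.png

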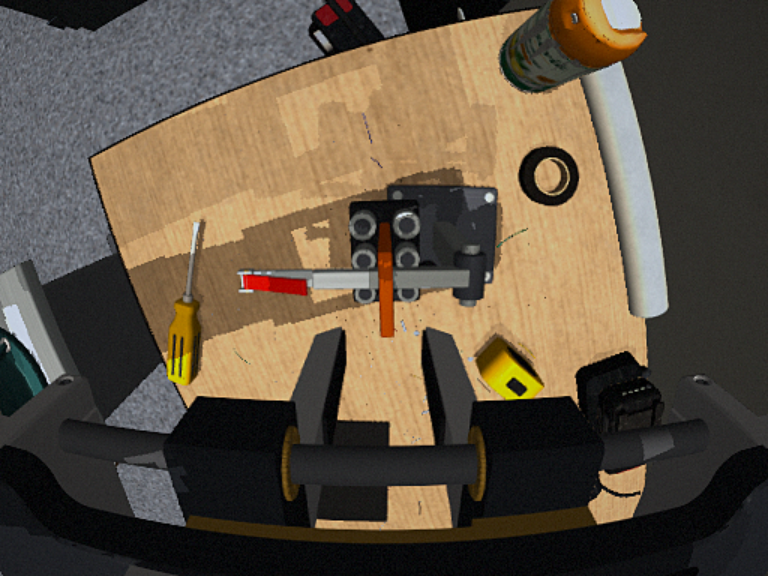

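The wrist view shows the tab at (386,280), between the fingertips at (343,335) and (427,335). The keeper runs from (243,280) to its free end at (307,285). Next I'll measure these with the wrist depth.

```bash
cat >> h.py <<'E'
def fcloud(s):
    z=s['z_map']; v,u=np.indices(z.shape); K=s['mtx']
    a,b=(u-K[0,2])/K[0,0],(v-K[1,2])/K[1,1]; r=np.hypot(a,b)+1e-9; k=np.tan(r)/r
    p=np.stack([a*k*z,b*k*z,z],-1); w=(p-s['t'])@s['R']; w[(z==0)|(r>1.3)]=np.nan; return w
def wmeas(s,prt=True):
    w=fcloud(s); hsv=cv2.cvtColor(s['image'],cv2.COLOR_RGB2HSV).astype(int); H,S,V=[hsv[...,i] for i in range(3)]; h=w[...,2]
    box=np.zeros(H.shape,bool); box[130:260,130:350]=1
    th=np.radians(-16.1); d=np.array([np.cos(th),np.sin(th)]); n=np.array([-d[1],d[0]]); o=np.array([.6229,.0446])
    out={}
    for k,m in (('red',((H<6)|(H>173))&(S>130)&(h>.15)),('tab',(H>=7)&(H<20)&(S>150)&(h>.14)),('tabtop',(H>=7)&(H<20)&(S>150)&(h>.203)),('peg',(S<60)&(h>.15)&(h<.192))):
        P=w[m&box]
        if len(P)<5: continue
        t=(P[:,:2]-o)@d; q=(P[:,:2]-o)@n; out[k]=P
        print(k,len(P),'t',np.percentile(t,[0,2,50,98,100]).round(4),'off',q.mean().round(4),np.percentile(q,[1,99]).round(4),'z',np.percentile(P[:,2],[1,50,99]).round(4),'slopes q,z',np.polyfit(t,q,1).round(4),np.polyfit(t,P[:,2],1).round(4))
    return out
E
python3 - <<'E'
from h import *
o=robot.get_obs(); s=snap('wrist'); print(o['tool_pos'],o['ee_rot']); wmeas(s)
E
```

```text
[0.62196042 0.04042365 0.26591835] [3.14124621e+00 4.57151481e-04 1.28469278e+00]
red 429 t [-0.0897 -0.088  -0.0649 -0.0029  0.0184] off 0.001 [-0.0042  0.0055] z [0.1756 0.1849 0.3085] slopes q,z [0.0131 0.0018] [0.9669 0.25  ]
tab 634 t [-0.0872 -0.0021  0.0017  0.0057  0.0185] off 0.0056 [-0.0227  0.0259] z [0.1494 0.2073 0.2094] slopes q,z [-0.0566  0.0057] [0.2431 0.203 ]
tabtop 533 t [-0.0161 -0.0018  0.0023  0.0057  0.0185] off 0.002 [-0.0227  0.0256] z [0.2057 0.2075 0.2096] slopes q,z [-0.6712  0.0033] [-0.479   0.2093]
peg 2174 t [-0.0928 -0.0859  0.022   0.0653  0.069 ] off 0.0023 [-0.0182  0.0201] z [0.1584 0.1705 0.1784] slopes q,z [-0.002   0.0023] [-0.0578  0.1709]
```

Call:
carry_out(
  steps=[
    [[0.005,0.002,0.02],0,0.3],
    [[0.005,0.002,0.05],0,0.3],
    [[0.005,0.002,0.066],0,0.3],
    [[0.005,0.002,0.068],0,0.5],
    [[0.005,0.002,0.068],0,0.7],
    [[0.005,0.002,0.068],0,1],
    [[0.005,0.002,0.068],0,1],
    [[0.005,0.002,0.068],0,1],
  ],
)

```text
time: 3.32
tool_pos: [0.626, 0.0462, 0.1991]
ee_rot: [3.14, -0.0, 1.287]
wrist_force: [-2.7, 0.4, 4.3]
width: 0.0072
finger_force: 30.0
```

```bash
python3 - <<'E'
from h import *
s=snap('wrist'); o=robot.get_obs(); print({k:np.round(o[k],4) for k in ('time','tool_pos','ee_rot','wrist_force','wrist_torque','width','finger_force')}); wmeas(s)
E
```

```text
{'time': np.float64(3.375), 'tool_pos': array([0.626 , 0.0462, 0.199 ]), 'ee_rot': array([ 3.1401e+00, -5.0000e-04,  1.2867e+00]), 'wrist_force': array([-3.5366,  0.2685,  5.6883]), 'wrist_torque': array([0.0824, 0.5347, 0.0091]), 'width': np.float64(0.0079), 'finger_force': np.float64(29.9895)}
red 651 t [-0.089  -0.0874 -0.0643 -0.0454 -0.0005] off 0.0014 [-0.0038  0.0076] z [0.1769 0.1848 0.2057] slopes q,z [0.025 0.003] [0.3718 0.2089]
tab 1041 t [-0.0881 -0.0015  0.0031  0.0069  0.0288] off 0.0118 [-0.0138  0.026 ] z [0.1443 0.207  0.2089] slopes q,z [0.0964 0.0116] [0.2899 0.1982]
tabtop 751 t [-0.0015 -0.0002  0.0037  0.0073  0.0079] off 0.0072 [-0.0138  0.0258] z [0.2039 0.2074 0.209 ] slopes q,z [0.1687 0.0067] [-0.0548  0.2076]
peg 3358 t [-0.0927 -0.085   0.0217  0.0632  0.067 ] off 0.003 [-0.0181  0.0212] z [0.1564 0.1703 0.1774] slopes q,z [0.0034 0.003 ] [-0.0512  0.1703]
```

Call:
carry_out(
  steps=[
    [[0,0,-0.001],0,1],
    [[0,-0.004,-0.0015],0,1],
    [[0,-0.009,-0.002],0,1],
    [[0,-0.014,-0.0023],0,1],
    [[0,-0.019,-0.0025],0,1],
    [[0,-0.024,-0.0028],0,1],
    [[0,-0.028,-0.003],0,1],
    [[0,-0.032,-0.0032],0,1],
    [[0,-0.035,-0.0034],0,1],
    [[0,-0.035,-0.0034],0,1],
  ],
)

```text
time: 4.62
tool_pos: [0.5917, 0.056, 0.2009]
ee_rot: [-3.14, 0.0, 1.287]
wrist_force: [1.6, -0.9, 1.7]
width: 0.0078
finger_force: 29.9
```

```bash
python3 - <<'E'
from h import *
s=snap('wrist'); o=robot.get_obs(); print({k:np.round(o[k],4) for k in ('time','tool_pos','ee_rot','wrist_force','wrist_torque','width','finger_force')}); wmeas(s)
a=cv2.resize(s['image'][110:270,110:360],None,fx=3,fy=3,interpolation=2)[:,:,::-1]; cv2.imwrite('pics/w2.png',a)
E
```

```text
{'time': np.float64(4.675), 'tool_pos': array([0.5917, 0.056 , 0.2009]), 'ee_rot': array([-3.1404e+00,  1.0000e-04,  1.2867e+00]), 'wrist_force': array([1.3792, 0.089 , 3.3444]), 'wrist_torque': array([-0.1976, -0.3855, -0.026 ]), 'width': np.float64(0.0078), 'finger_force': np.float64(29.9272)}
red 668 t [-0.0891 -0.0879 -0.068  -0.047  -0.0283] off 0.0016 [-0.0038  0.0097] z [0.1765 0.1835 0.2068] slopes q,z [0.0599 0.0057] [0.3711 0.2091]
tab 1033 t [-0.0878 -0.0372 -0.0326 -0.0288  0.0311] off 0.0117 [-0.0135  0.0259] z [0.1441 0.209  0.2107] slopes q,z [0.1314 0.016 ] [0.3033 0.2105]
tabtop 759 t [-0.0369 -0.0359 -0.032  -0.0288 -0.0283] off 0.0074 [-0.0138  0.0258] z [0.2043 0.2093 0.2108] slopes q,z [0.1832 0.0134] [-0.0794  0.2067]
peg 2209 t [-0.0928 -0.0908 -0.0059  0.0388  0.0422] off 0.0028 [-0.0052  0.0076] z [0.1608 0.1716 0.1775] slopes q,z [-0.0194  0.0025] [-0.0252  0.1707]
```

View pics/w2.png

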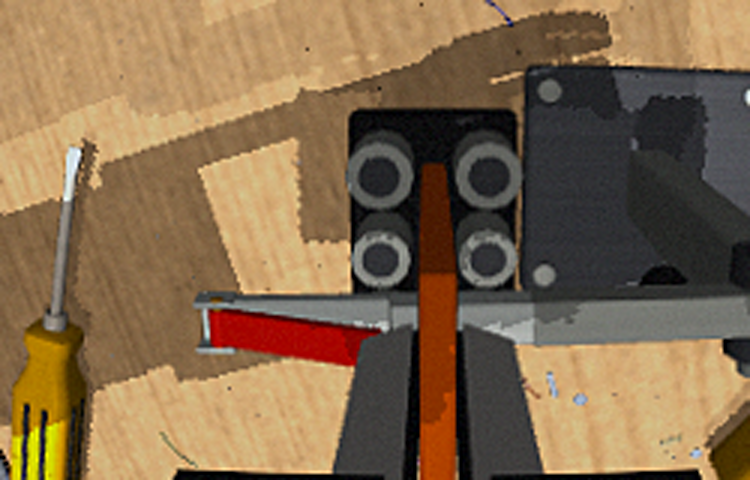

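Call:
carry_out(
  steps=[
    [[0,-0.002,-0.0001],0,1],
    [[0,-0.004,-0.0002],0,1],
    [[0,-0.0045,-0.0002],0,1],
    [[0,-0.0045,-0.0002],0,1],
  ],
)

```text
time: 5.18
tool_pos: [0.5881, 0.057, 0.2012]
ee_rot: [3.141, 0.0, 1.286]
wrist_force: [3.5, -0.6, 1.3]
width: 0.0074
finger_force: 30.0
```

```bash
python3 - <<'E'
from h import *
o=robot.get_obs(); s=snap('wrist'); print({k:np.round(o[k],4) for k in ('time','tool_pos','wrist_force','wrist_torque')}); wmeas(s)
w=fcloud(s); hsv=cv2.cvtColor(s['image'],cv2.COLOR_RGB2HSV).astype(int)
s=snap('scene'); cv2.imwrite('pics/s2.png',cv2.resize(s['image'][130:230,160:260],None,fx=6,fy=6,interpolation=2)[:,:,::-1])
E
```

```text
{'time': np.float64(5.175), 'tool_pos': array([0.5881, 0.057 , 0.2012]), 'wrist_force': array([ 3.4793, -0.557 ,  1.3208]), 'wrist_torque': array([-0.3072, -0.8413, -0.0521])}
red 618 t [-0.0892 -0.0881 -0.0696 -0.0477 -0.032 ] off 0.0017 [-0.0037  0.0101] z [0.1766 0.183  0.2109] slopes q,z [0.0784 0.0072] [0.4243 0.2131]
tab 1039 t [-0.0881 -0.0448 -0.0363 -0.0325  0.0322] off 0.0116 [-0.0137  0.0259] z [0.1444 0.2092 0.2114] slopes q,z [0.1541 0.0173] [0.3544 0.2138]
tabtop 764 t [-0.0412 -0.0397 -0.0363 -0.0326 -0.0318] off 0.0074 [-0.014   0.0258] z [0.2042 0.2095 0.215 ] slopes q,z [0.1086 0.0113] [-0.0665  0.2071]
peg 2143 t [-0.0927 -0.0907 -0.008   0.0352  0.0384] off 0.0028 [-0.0052  0.0076] z [0.1605 0.1717 0.1778] slopes q,z [-0.0208  0.0024] [-0.0249  0.1707]
```

View pics/s2.png

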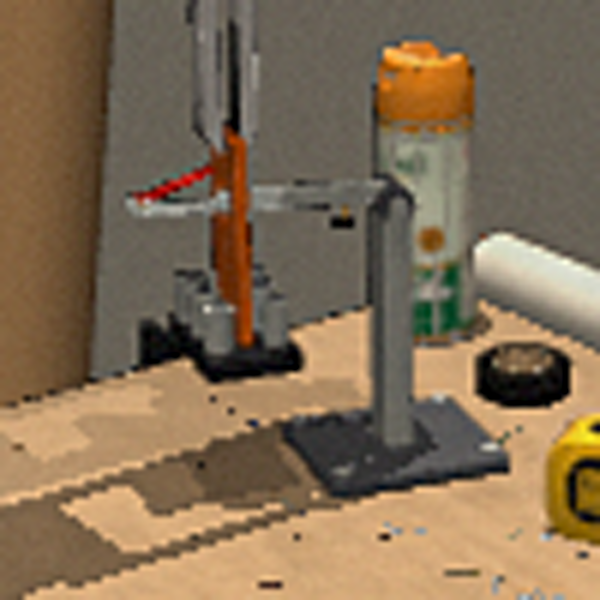

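The scene crop shows the tab at (235,170), just right of the keeper's free end at (212,170). The numbers give a gap of about 5.5 mm, so I'll nudge it 1 mm.

Call:
carry_out(
  steps=[
    [[0,-0.001,-0.0001],0,1],
    [[0,-0.001,-0.0001],0,1],
    [[0,-0.001,-0.0001],0,1],
  ],
)

```text
time: 5.65
tool_pos: [0.587, 0.0574, 0.2012]
ee_rot: [3.142, 0.0, 1.286]
wrist_force: [2.9, -1.0, 2.5]
width: 0.0074
finger_force: 29.9
```

Call:
carry_out(
  steps=[
    [[0,0,0],0,0.745],
    [[0,0,0],0,0.745],
    [[0,0,0],0,0.745],
  ],
)

```text
time: 6.02
tool_pos: [0.5862, 0.0576, 0.2004]
ee_rot: [-3.139, 0.0, 1.287]
wrist_force: [-0.8, -0.1, -0.8]
width: 0.012
finger_force: 0.0
```

Call:
carry_out(
  steps=[
    [[0,0,0.004],0,0.745],
    [[0,0,0.008],0,0.745],
    [[0,0,0.012],0,0.745],
    [[0,0,0.015],0,0.745],
    [[0,0,0.017],0,0.745],
    [[0,0,0.017],0,0.745],
  ],
)

```text
time: 6.78
tool_pos: [0.5881, 0.0571, 0.1851]
ee_rot: [3.138, -0.0, 1.286]
wrist_force: [4.2, -1.6, 4.9]
width: 0.0122
finger_force: 2.8
```

```bash
python3 - <<'E'
from h import *
o=robot.get_obs(); s=snap('wrist'); print({k:np.round(o[k],4) for k in ('time','tool_pos','wrist_force','wrist_torque','width')}); wmeas(s)
a=cv2.resize(s['image'][140:230,150:300],None,fx=4,fy=4,interpolation=2)[:,:,::-1]
s=snap('scene'); b=cv2.resize(s['image'][140:180,170:230],None,fx=10,fy=10,interpolation=2)[:,:,::-1]
b=cv2.resize(b,(600,360))
cv2.imwrite('pics/s3.png',cv2.resize(np.vstack([a,b]),None,fx=.8,fy=.8))
E
```

```text
{'time': np.float64(6.775), 'tool_pos': array([0.5881, 0.0571, 0.1851]), 'wrist_force': array([ 4.2099, -1.6479,  4.9447]), 'wrist_torque': array([-0.2782, -0.7639, -0.0199]), 'width': np.float64(0.0122)}
red 623 t [-0.0892 -0.0885 -0.072  -0.0558 -0.0293] off 0.0016 [-0.0039  0.0096] z [0.1755 0.1798 0.2086] slopes q,z [0.0765 0.0071] [0.2692 0.1995]
tab 1079 t [-0.0881 -0.042  -0.0375 -0.0335  0.0316] off 0.0154 [-0.005   0.0259] z [0.144  0.2091 0.2109] slopes q,z [0.2468 0.0247] [0.3532 0.2125]
tabtop 742 t [-0.0427 -0.041  -0.037  -0.0335 -0.0295] off 0.0116 [-0.005   0.0259] z [0.204  0.2095 0.211 ] slopes q,z [0.108  0.0156] [0.0493 0.2112]
peg 2083 t [-0.0933 -0.0911 -0.0067  0.0311  0.037 ] off 0.0034 [-0.0052  0.0114] z [0.1514 0.172  0.1914] slopes q,z [-0.0299  0.0029] [-0.0451  0.1714]
```

View pics/s3.png

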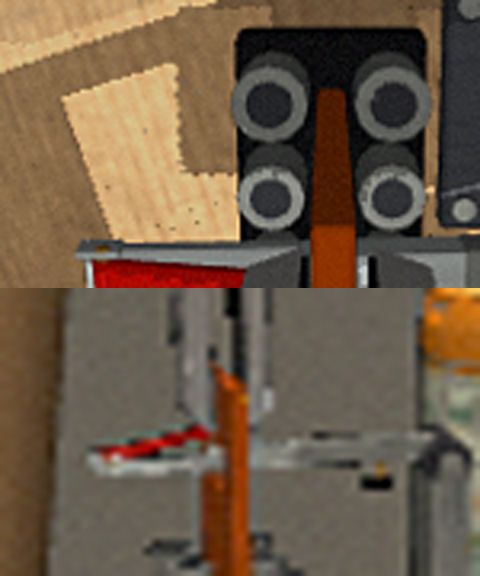

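The wrist view shows the keeper still under the outer finger. In the scene view it slopes less than before, so it is being pressed. I'll keep lowering.

Call:
carry_out(
  steps=[
    [[0,0,0.002],0,0.745],
    [[0,0,0.004],0,0.745],
    [[0,0,0.006],0,0.745],
    [[0,0,0.008],0,0.745],
    [[0,0,0.008],0,0.745],
  ],
)

```text
time: 7.5
tool_pos: [0.5888, 0.0569, 0.1771]
ee_rot: [3.137, -0.0, 1.286]
wrist_force: [5.5, -2.4, 5.1]
width: 0.0119
finger_force: 4.5
```

```bash
python3 - <<'E'
from h import *
o=robot.get_obs(); s=snap('wrist'); print({k:np.round(o[k],4) for k in ('time','tool_pos','wrist_force','wrist_torque','width')}); wmeas(s)
E
```

```text
{'time': np.float64(7.5), 'tool_pos': array([0.5888, 0.0569, 0.1771]), 'wrist_force': array([ 5.4808, -2.3836,  5.1243]), 'wrist_torque': array([-0.4211, -1.3303,  0.036 ]), 'width': np.float64(0.0119)}
red 687 t [-0.0899 -0.0883 -0.0717 -0.0552 -0.0287] off 0.0016 [-0.0037  0.0096] z [0.1742 0.177  0.1996] slopes q,z [0.0774 0.0072] [0.1071 0.185 ]
tab 1064 t [-0.0881 -0.0418 -0.0373 -0.0336  0.0303] off 0.0175 [-0.0005  0.0259] z [0.1439 0.209  0.211 ] slopes q,z [0.1255 0.0222] [0.2455 0.2069]
tabtop 683 t [-0.0417 -0.0407 -0.0369 -0.0336 -0.029 ] off 0.0138 [-0.0005  0.0258] z [0.2039 0.2095 0.2112] slopes q,z [0.0952 0.0173] [0.0163 0.21  ]
peg 2121 t [-0.0929 -0.091  -0.0062  0.0293  0.0349] off 0.0039 [-0.0052  0.0114] z [0.1607 0.1722 0.1911] slopes q,z [-0.0377  0.0033] [-0.061   0.1722]
```

Call:
carry_out(
  steps=[
    [[0,0,0.001],0,0.745],
    [[0,0,0.002],0,0.745],
    [[0,0,0.002],0,0.745],
  ],
)

```text
time: 7.92
tool_pos: [0.5888, 0.0569, 0.1768]
ee_rot: [3.135, -0.001, 1.286]
wrist_force: [3.1, -2.7, 9.4]
width: 0.012
finger_force: 6.4
```

Call:
carry_out(
  steps=[
    [[0,0,0.001],0,0.745],
    [[0,0,0.001],0,0.745],
  ],
)

```text
time: 8.18
tool_pos: [0.5889, 0.0569, 0.1767]
ee_rot: [3.135, -0.001, 1.286]
wrist_force: [4.3, -2.7, 11.1]
width: 0.0121
finger_force: 7.6
```

Call:
carry_out(
  steps=[
    [[0,0,0.001],0,0.745],
    [[0,0,0.001],0,0.745],
  ],
)

```text
time: 8.43
tool_pos: [0.5889, 0.0569, 0.1766]
ee_rot: [3.134, -0.001, 1.286]
wrist_force: [2.3, -1.8, 14.1]
width: 0.012
finger_force: 8.8
```

Call:
carry_out(
  steps=[
    [[0,0,0],0,0.85],
    [[0,0,0],0,1],
    [[0,0,0],0,1],
    [[0,0,0],0,1],
  ],
)

```text
time: 8.93
tool_pos: [0.5871, 0.0575, 0.1765]
ee_rot: [3.138, -0.001, 1.287]
wrist_force: [-1.5, -1.5, 15.6]
width: 0.0079
finger_force: 38.4
```

```bash
python3 - <<'E'
from h import *
o=robot.get_obs(); s=snap('wrist'); print({k:np.round(o[k],4) for k in ('time','tool_pos','ee_rot','wrist_force','wrist_torque','width','finger_force')}); wmeas(s)
a=cv2.resize(s['image'][140:230,150:300],None,fx=4,fy=4,interpolation=2)[:,:,::-1]
s=snap('scene'); b=cv2.resize(s['image'][140:180,170:230],None,fx=10,fy=10,interpolation=2)[:,:,::-1]
b=cv2.resize(b,(600,360))
cv2.imwrite('pics/s4.png',cv2.resize(np.vstack([a,b]),None,fx=.8,fy=.8))
E
```

```text
{'time': np.float64(8.925), 'tool_pos': array([0.5871, 0.0575, 0.1765]), 'ee_rot': array([ 3.1383e+00, -9.0000e-04,  1.2866e+00]), 'wrist_force': array([-1.4694, -1.521 , 15.5558]), 'wrist_torque': array([-0.2807,  0.3992,  0.0593]), 'width': np.float64(0.0079), 'finger_force': np.float64(38.4464)}
red 670 t [-0.0894 -0.0883 -0.0716 -0.055  -0.0325] off 0.0017 [-0.0037  0.0102] z [0.1747 0.177  0.2079] slopes q,z [0.0961 0.0085] [0.1289 0.1867]
tab 1075 t [-0.0881 -0.0596 -0.0374 -0.0335  0.0321] off 0.0175 [-0.0031  0.026 ] z [0.1435 0.2087 0.2107] slopes q,z [0.273  0.0279] [0.2904 0.2085]
tabtop 685 t [-0.0424 -0.0412 -0.0375 -0.0337 -0.033 ] off 0.0141 [-0.0003  0.0257] z [0.2041 0.2093 0.2108] slopes q,z [-0.0497  0.0122] [-0.0154  0.2086]
peg 2041 t [-0.0928 -0.0911 -0.0071  0.0274  0.0339] off 0.0039 [-0.0051  0.0116] z [0.1605 0.1724 0.1913] slopes q,z [-0.0433  0.0032] [-0.0617  0.1722]
```

View pics/s4.png

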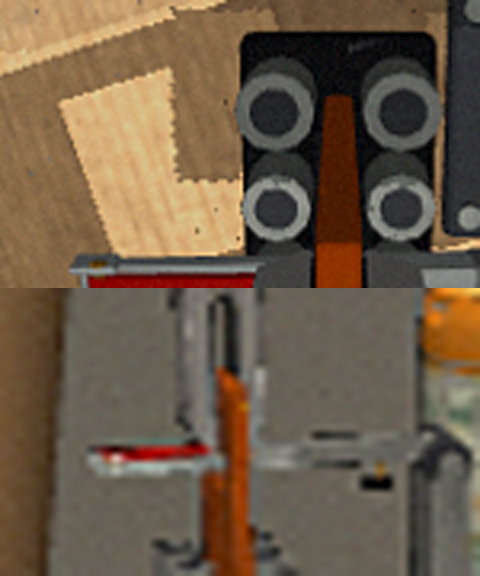

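The scene view shows the keeper flush on the peg, with the outer fingertip at (205,455) holding its end. Now I slide out along the peg's lean.

Call:
carry_out(
  steps=[
    [[0,-0.002,-0.0001],0,1],
    [[0,-0.004,-0.0002],0,1],
    [[0,-0.006,-0.0003],0,1],
    [[0,-0.006,-0.0003],0,1],
  ],
)

```text
time: 9.52
tool_pos: [0.5868, 0.0575, 0.1768]
ee_rot: [3.125, -0.002, 1.285]
wrist_force: [12.0, -4.5, 8.9]
width: 0.0076
finger_force: 44.9
```

Call:
carry_out(
  steps=[
    [[0,-0.003,-0.0002],0,1],
    [[0,-0.006,-0.0003],0,1],
    [[0,-0.009,-0.0005],0,1],
    [[0,-0.009,-0.0005],0,1],
  ],
)

```text
time: 10.02
tool_pos: [0.5769, 0.0605, 0.1766]
ee_rot: [3.129, -0.002, 1.286]
wrist_force: [8.7, -3.0, 9.1]
width: 0.0082
finger_force: 36.4
```

Call:
carry_out(
  steps=[
    [[0,-0.003,-0.0002],0,1],
    [[0,-0.006,-0.0003],0,1],
    [[0,-0.009,-0.0005],0,1],
    [[0,-0.009,-0.0005],0,1],
  ],
)

```text
time: 10.52
tool_pos: [0.5679, 0.0631, 0.177]
ee_rot: [3.13, -0.002, 1.286]
wrist_force: [7.9, -3.8, 9.0]
width: 0.0075
finger_force: 39.3
```

Call:
carry_out(
  steps=[
    [[0,-0.003,-0.0002],0,1],
    [[0,-0.006,-0.0003],0,1],
    [[0,-0.009,-0.0005],0,1],
    [[0,-0.009,-0.0005],0,1],
  ],
)

```text
time: 11.02
tool_pos: [0.5596, 0.0656, 0.178]
ee_rot: [3.128, -0.002, 1.286]
wrist_force: [8.3, -3.0, 8.9]
width: 0.0078
finger_force: 37.8
```

Call:
carry_out(
  steps=[
    [[0,-0.003,0],0,1],
    [[0,-0.006,0],0,1],
    [[0,-0.009,0],0,1],
    [[0,-0.009,0],0,1],
  ],
)

```text
time: 11.52
tool_pos: [0.5515, 0.0682, 0.1789]
ee_rot: [3.127, -0.003, 1.286]
wrist_force: [9.1, -2.5, 12.9]
width: 0.0075
finger_force: 31.6
```

```bash
python3 - <<'E'
from h import *
o=robot.get_obs(); s=snap('wrist'); print({k:np.round(o[k],4) for k in ('time','tool_pos','ee_rot','wrist_force','wrist_torque','width','finger_force')})
a=cv2.resize(s['image'][130:250,150:350],None,fx=3,fy=3,interpolation=2)[:,:,::-1]
s=snap('scene'); b=cv2.resize(s['image'][140:190,160:230],(600,430),interpolation=2)[:,:,::-1]
cv2.imwrite('pics/s5.png',cv2.resize(np.vstack([a,b]),None,fx=.75,fy=.75))
E
```

```text
{'time': np.float64(11.525), 'tool_pos': array([0.5515, 0.0682, 0.1789]), 'ee_rot': array([ 3.1268e+00, -2.6000e-03,  1.2858e+00]), 'wrist_force': array([ 9.0753, -2.4803, 12.9479]), 'wrist_torque': array([-0.6091, -1.8074, -0.0174]), 'width': np.float64(0.0075), 'finger_force': np.float64(31.5665)}
```

View pics/s5.png

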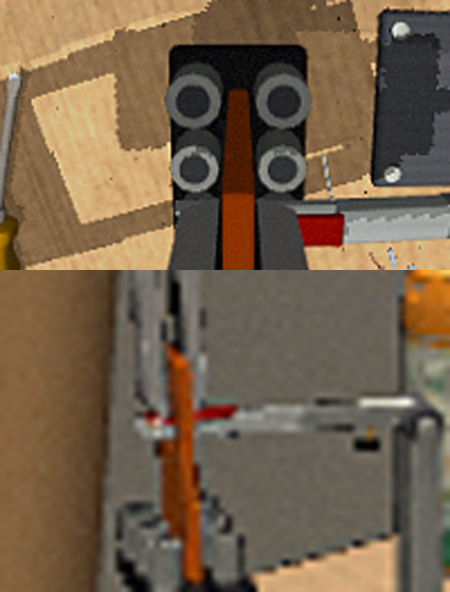

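The caddy is past the keeper's end: the flap now shows behind the inner finger, at (320,228) in the wrist view and (215,412) in the scene. I'll slide on to the tip.

Call:
carry_out(
  steps=[
    [[0,-0.003,-0.0001],0,1],
    [[0,-0.006,-0.0002],0,1],
    [[0,-0.009,-0.0004],0,1],
    [[0,-0.009,-0.0004],0,1],
  ],
)

```text
time: 12.12
tool_pos: [0.5424, 0.071, 0.1798]
ee_rot: [3.128, -0.003, 1.286]
wrist_force: [5.6, -2.5, 15.1]
width: 0.0078
finger_force: 34.6
```

Call:
carry_out(
  steps=[
    [[0,-0.003,-0.0004],0,1],
    [[0,-0.006,-0.0008],0,1],
    [[0,-0.009,-0.0012],0,1],
    [[0,-0.009,-0.0012],0,1],
  ],
)

```text
time: 12.62
tool_pos: [0.5316, 0.074, 0.1783]
ee_rot: [3.134, -0.002, 1.286]
wrist_force: [4.5, -1.4, 9.3]
width: 0.0077
finger_force: 32.8
```

Call:
carry_out(
  steps=[
    [[0,-0.004,-0.001],0,1],
    [[0,-0.008,-0.002],0,1],
    [[0,-0.011,-0.002],0,1],
    [[0,-0.014,-0.002],0,1],
    [[0,-0.017,-0.002],0,1],
    [[0,-0.017,-0.002],0,1],
  ],
)

```text
time: 13.38
tool_pos: [0.5127, 0.0791, 0.1773]
ee_rot: [-3.141, 0.0, 1.287]
wrist_force: [0.2, 0.0, -3.0]
width: 0.0077
finger_force: 30.0
```

Call:
carry_out(
  steps=[
    [[0,-0.015,0],0,1],
    [[0,-0.03,-0.003],0,1],
    [[0,-0.045,-0.008],0,1],
    [[0,-0.052,-0.015],0,1],
    [[-0.02,-0.052,-0.02],0,1],
    [[-0.05,-0.05,-0.02],0,1],
    [[-0.08,-0.045,-0.02],0,1],
    [[-0.11,-0.035,-0.02],0,1],
    [[-0.14,-0.025,-0.02],0,1],
    [[-0.17,-0.015,-0.02],0,1],
  ],
)

```text
time: 14.62
tool_pos: [0.4511, -0.081, 0.1984]
ee_rot: [3.14, 0.0, 1.286]
wrist_force: [-0.4, -0.2, -3.4]
width: 0.0079
finger_force: 30.0
```

Call:
carry_out(
  steps=[
    [[-0.03,0.012,0],0,1],
    [[-0.06,0.025,0],0,1],
    [[-0.09,0.037,0],0,1],
    [[-0.115,0.045,0],0,1],
    [[-0.13,0.05,0.01],0,1],
    [[-0.135,0.0505,0.02],0,1],
    [[-0.135,0.0505,0.02],0,1],
    [[-0.135,0.0505,0.02],0,1],
  ],
)

```text
time: 15.62
tool_pos: [0.4616, -0.2229, 0.1775]
ee_rot: [-3.141, -0.0, 1.287]
wrist_force: [0.2, -0.9, -2.8]
width: 0.0078
finger_force: 30.0
```

```bash
python3 - <<'E'
from h import *
o=robot.get_obs(); s=snap('scene'); print({k:np.round(o[k],4) for k in ('time','tool_pos','ee_rot','wrist_force','wrist_torque','width','finger_force')})
T=np.array([.4615,-.2234]); p,y=o['tool_pos'],o['ee_rot'][2]; d=T-p[:2]; print('tx,ty',d@[np.cos(y),np.sin(y)],d@[np.sin(y),-np.cos(y)])
w=cloud(s); hsv=cv2.cvtColor(s['image'],cv2.COLOR_RGB2HSV).astype(int); H,S,V=[hsv[...,i] for i in range(3)]
m=(H>=6)&(H<18)&(S>170)&(V>80)&(np.hypot(w[...,0]-p[0],w[...,1]-p[1])<.06); P=w[m]; print(len(P),P.min(0),P.max(0),P.mean(0))
z=w[...,2]; m=(np.hypot(w[...,0]-p[0],w[...,1]-p[1])<.05)&(V<70)&(z>.03)&(z<.14); P=w[m]; print(len(P),np.percentile(P[:,2],[0,1,5,50]))
cv2.imwrite('pics/s6.png',cv2.resize(s['image'][130:300,110:330],None,fx=3,fy=3,interpolation=2)[:,:,::-1])
E
```

```text
{'time': np.float64(15.625), 'tool_pos': array([ 0.4616, -0.2229,  0.1775]), 'ee_rot': array([-3.1414e+00, -4.0000e-04,  1.2874e+00]), 'wrist_force': array([ 0.197 , -0.8687, -2.842 ]), 'wrist_torque': array([-0.0439, -0.0516,  0.0303]), 'width': np.float64(0.0078), 'finger_force': np.float64(29.9994)}
tx,ty -0.0005300499589872725 -5.777092861638069e-07
246 [ 0.44791466 -0.25297216  0.09267452] [ 0.5125524  -0.20370355  0.31850233] [ 0.45629874 -0.23709154  0.15913366]
171 [0.08035209 0.08270521 0.08499601 0.09329932]
```

View pics/s6.png

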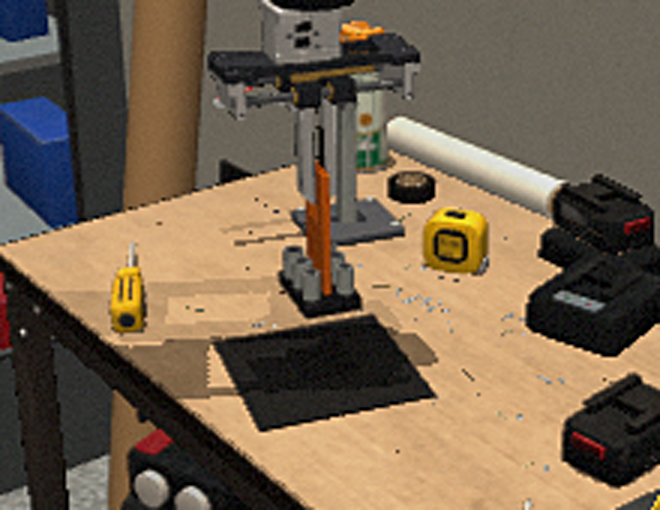

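The caddy hangs upright over the mat, with its base at (320,290) and the mat at (325,370). I'll lower it.

Call:
carry_out(
  steps=[
    [[0.003,0,0.015],0,1],
    [[0.003,0,0.032],0,1],
    [[0.003,0,0.049],0,1],
    [[0.003,0,0.06],0,1],
    [[0.003,0,0.066],0,1],
    [[0.003,0,0.07],0,1],
    [[0.003,0,0.072],0,1],
    [[0.003,0,0.072],0,1],
  ],
)

```text
time: 16.68
tool_pos: [0.4626, -0.221, 0.1059]
ee_rot: [3.141, 0.0, 1.286]
wrist_force: [-0.2, 0.4, -3.1]
width: 0.0078
finger_force: 30.0
```

Call:
carry_out(
  steps=[
    [[0,0,0.001],0,1],
    [[0,0,0.002],0,1],
    [[0,0,0.003],0,1],
    [[0,0,0.003],0,1],
  ],
)

```text
time: 17.18
tool_pos: [0.4624, -0.2208, 0.1025]
ee_rot: [-3.141, 0.0, 1.286]
wrist_force: [0.6, 0.1, -3.2]
width: 0.0078
finger_force: 30.0
```

Call:
carry_out(
  steps=[
    [[0,0,0.001],0,1],
    [[0,0,0.001],0,1],
  ],
)

```text
time: 17.42
tool_pos: [0.4626, -0.221, 0.1018]
ee_rot: [3.141, 0.0, 1.286]
wrist_force: [0.2, 0.1, -1.9]
width: 0.0077
finger_force: 30.0
```

Call:
carry_out(
  steps=[
    [[0,0,0.0007],0,1],
    [[0,0,0.0007],0,1],
  ],
)

```text
time: 17.68
tool_pos: [0.4626, -0.2211, 0.1017]
ee_rot: [3.141, 0.0, 1.286]
wrist_force: [-1.1, 0.3, 2.6]
width: 0.0077
finger_force: 30.0
```

Call:
carry_out(
  steps=[
    [[0,0,0.0005],0,1],
    [[0,0,0.0005],0,1],
  ],
)

```text
time: 17.92
tool_pos: [0.4626, -0.2212, 0.1017]
ee_rot: [3.141, 0.001, 1.286]
wrist_force: [-3.0, 0.3, 5.3]
width: 0.0079
finger_force: 30.0
```

```bash
python3 - <<'E'
from h import *
s=snap('scene'); o=robot.get_obs(); p=o['tool_pos']; print(o['tool_pos'],o['wrist_force'])
w=cloud(s); hsv=cv2.cvtColor(s['image'],cv2.COLOR_RGB2HSV).astype(int); H,S,V=[hsv[...,i] for i in range(3)]
m=(H>=6)&(H<18)&(S>170)&(V>80)&(np.hypot(w[...,0]-p[0],w[...,1]-p[1])<.05)&(w[...,2]<.14); P=w[m]
th=np.radians(-16.2); d=np.array([np.cos(th),np.sin(th)]); n=np.array([-d[1],d[0]]); e=P[:,:2]-p[:2]; print('plate d',np.percentile(e@d,[2,50,98]),'n',np.percentile(e@n,[0,2,98,100]))
E
```

```text
[ 0.46261064 -0.22117832  0.10168926] [-3.08143282 -0.03231846  4.63768149]
plate d [-0.00498407 -0.00300412  0.00354029] n [-0.03263732 -0.03037933  0.01329722  0.02327927]
```

Call:
carry_out(
  steps=[
    [[0,0,-0.0015],0,0.9],
    [[0,0,-0.0015],0,0.75],
    [[0,0,-0.0015],0,0.5],
    [[0,0,-0.0015],0,0.3],
    [[0,0,-0.0015],0,0.3],
    [[0,0,-0.02],0,0.3],
    [[0,0,-0.05],0,0.3],
    [[0,0,-0.1],0,0.3],
    [[0,0,-0.15],0,0.3],
    [[0,0,-0.15],0,0.3],
  ],
)

```text
time: 19.23
tool_pos: [0.4646, -0.2221, 0.2576]
ee_rot: [3.129, 0.003, 1.287]
wrist_force: [0.1, -0.3, -0.2]
width: 0.0328
finger_force: 0.0
```

Call:
carry_out(
  steps=[
    [[-0.05,0,0],0,0.3],
    [[-0.1,0,0],0,0.3],
    [[-0.15,0,0],0,0.3],
    [[-0.2,0,0],0,0.3],
    [[-0.2,0,0],0,0.3],
    [[-0.2,0,0],0,0.3],
  ],
)

```text
time: 19.98
tool_pos: [0.4063, -0.4123, 0.2499]
ee_rot: [-3.141, -0.001, 1.286]
wrist_force: [-0.2, 0.6, 0.2]
width: 0.0328
finger_force: 0.0
```

```bash
python3 - <<'E'
from h import *
o=robot.get_obs(); print(o['time'],o['tool_pos'],o['wrist_force'])
s=snap('top'); w=cloud(s); hsv=cv2.cvtColor(s['image'],cv2.COLOR_RGB2HSV).astype(int); H,S,V=[hsv[...,i] for i in range(3)]
m=(H>=6)&(H<18)&(S>150)&(w[...,2]>.125)&(w[...,2]<.15)&(np.hypot(w[...,0]-.46,w[...,1]+.22)<.06); P=w[m]; print(len(P),P.mean(0),P.min(0),P.max(0))
a=s['image'][:, :340]; b=snap('scene')['image'][100:260,120:320]
cv2.imwrite('pics/s7.png',np.hstack([a,cv2.resize(b,(460,384))])[:,:,::-1])
E
```

```text
19.975 [ 0.40629568 -0.41228987  0.24992588] [-0.24665157  0.61076869  0.2229995 ]
58 [ 0.46055671 -0.22482968  0.13444814] [ 0.45195981 -0.24436418  0.1262785 ] [ 0.4683133  -0.19980191  0.13830486]
```

View pics/s7.png

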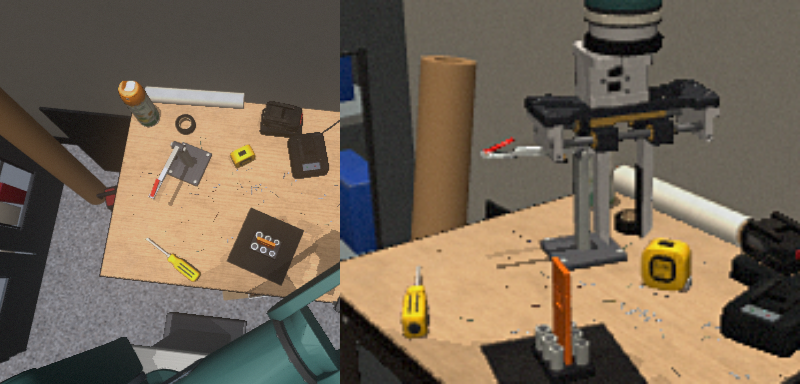

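The caddy stands upright in the middle of the mat at (265,242), within about 2 mm of centre. The keeper has sprung back up, the bystanders are where they were, and the arm is clear, so I'll hand in.

```bash
python3 -c "from bench import robot; print(robot.close_job())"
```

```text
the job is handed in; nothing more can be done
None
```

The caddy came off the peg with its keeper held down and now stands upright on the mat, within about 2 mm of the middle; I released it, the bystanders look unmoved, and I handed the job in at about 20 s.

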